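# Refit the dial knob of a coffee machine's control head

### The job

On the coffee-machine control head clamped on the bench, lift the tube spanner off the dial stud it was left standing over and leave it lying or standing in the steel tool tray. Then take the loose dial knob, press it straight down onto that bare stud until it clicks and sits fully home on the fascia, and keep pressing after the click: finish while still holding the knob firmly pressed down. Leave the other dial and everything else on the bench where it is.

Things in the scene. Friction and masses are not known exactly. Their poses are not given: they have to be found in the camera images.
- panel: coffee-machine control head, face up in an aluminium cradle fixed to the bench: 130 x 270 mm over the cradle, black fascia 96 x 218 mm, flat face 60 mm above the bench. Origin on the bench under its centre, z up, y along its length; two like dial studs on its y axis at +50 and -50 mm, one with its knob fitted, one with the tube spanner over it; which is which changes
- stud_a (a point): stud at +50 mm: point on the fascia at the stud's foot, on its vertical axis. Brass nut 23 mm wide, 5 mm high, then a white plastic stud, 12 mm diameter, tapered tip, 19.5 mm high over the face. Three sprung nibs centred 13 mm above the face stand out to 19.4 mm diameter and give way sideways when a knob is pushed over them
- stud_b (a point): stud at -50 mm, like stud_a: point on the fascia at the stud's foot, on its axis. When a knob is pushed on, its foot about 9 mm above the fascia it meets the nibs; resistance climbs to about 13 N, drops to nothing about 5 mm above the fascia (the click), then the nibs draw it down. Round each stud a steel trim ring 46 to 52 mm wide, 1 mm high
- spanner_center (a point): centre, half-way up, of the tube spanner: steel tube 85 mm long, 30 mm outer and 25 mm inner diameter, about 140 g, standing upright on the fascia over the stud to be used; z along the tube. Loose: it lifts straight off, clear of the stud after 20 mm
- knob_center (a point): centre (13 mm over the underside) of the loose dial knob: 42 mm diameter, 26 mm high, 35 g, ribbed black, steel ring at its foot, steel disc and red pointer on top. Stands on the bench open underside down and is used that way up, at any turn about its axis (z). Inside, 7 mm up, a lip of 14.4 mm bore. Home, its underside rests on the fascia: centre 13 mm above the stud's foot
- fitted_knob_center (a point): centre of the other dial knob, same make, already snapped home on its stud: to be left alone
- tray: steel tool tray, fixed: 200 mm (its x) by 130 mm (its y), walls 4 mm thick and 28 mm high, floor 4 mm thick; origin on the bench under its centre. The half at negative y is free, the screwdriver lies along x at y = +40 mm
- screwdriver_mid (a point): middle of an orange-handled screwdriver, 165 mm long, 26 mm thick, lying in the tray: bystander
- cup_center (a point): centre of a white espresso cup, 62 mm wide and 62 mm high: bystander near the loose knob
- tamper_center (a point): centre of a coffee tamper, 58 mm wide steel foot, dark wooden grip, 76 mm high: bystander near the loose knob
- tin_center (a point): centre of a steel and red coffee tin, 91 mm wide, 139 mm high: bystander
- jug_center (a point): centre of a steel milk jug, 92 mm wide, 95 mm high, handle at its +y: bystander
- portafilter_bowl (a point): centre of the bowl of a portafilter, 70 mm wide, 44 mm high, black handle reaching 186 mm from the centre along its -x: bystander
Mind the look-alikes: they are no part of the job. What is shaped like the part that bears knob_center but pink or turquoise is not meant.

How it is judged:
On the way, in this order (a step that is already met when the one before it is completed fails the run):
1. the tube spanner is in the tool tray and let go (x of spanner_center in the frame of tray between -0.092 and 0.092 m and y of spanner_center in the frame of tray between -0.058 and 0.058 m and height (world z) of spanner_center below 0.06 m and contact force between the fingers and spanner below 0.1 N), for 0.2 s.
2. the knob has clicked fully home on the bare stud (((horizontal distance between knob_center and stud_a below 0.003 m and z of knob_center in the frame of panel below 0.075 m and angle between knob_center's own z axis and vertical below 0.08 rad) or (horizontal distance between knob_center and stud_b below 0.003 m and z of knob_center in the frame of panel below 0.075 m and angle between knob_center's own z axis and vertical below 0.08 rad))), for 0.2 s.
At the end, for the whole second after the job is handed in: The knob is fully home on the stud that the spanner stood over (centred within 3 mm, underside within 2 mm of the fascia, upright within 0.08 rad), the gripper is still on it and presses it onto the head with more than 5 N, and the tube spanner is let go inside the tool tray (all of step 1 and (horizontal distance between knob_center and stud_a below 0.003 m or horizontal distance between knob_center and stud_b below 0.003 m) and z of knob_center in the frame of panel below 0.075 m and angle between knob_center's own z axis and vertical below 0.08 rad and contact force between knob and panel above 5 N and contact force between the fingers and knob above 3 N); the arm keeps its last pose, push and grip.
It fails at once if the fitted dial knob is moved by more than 10 mm (distance of fitted_knob_center from where it was at the start of the episode above 0.01 m).
It fails at once if a bystander is moved by more than 30 mm (distance of any of screwdriver_mid, cup_center, tamper_center, tin_center, jug_center, portafilter_bowl from where it was at the start of the episode above 0.03 m).
It also fails if it takes over 59 s, if anything falls off the work surface, if the arm or the gripper's body presses on something with over 40 N, if the wrist force passes 120 N, or if a joint passes its speed limit or range.

### The arm

A 6-joint arm with a two-finger parallel gripper is mounted at the origin on the work surface. World frame = base frame: x ahead of the robot, y to its left, z up, the work surface at z = 0. Lengths are in m, angles in rad, forces in N, time in s.
With the tool pointing down it reaches from about 0.35 to 1 m from the base axis. Payload 7.1 kg.
Tool frame: the origin (TCP) lies midway between the tips of the shut fingers; the grasp point (between the pads) lies arm.grip_depth behind it (arm.grip_depth is the distance from the TCP to the grasp point, in m); z points along the fingers, y is the line along which they close (so a half turn about z gives the same grasp; the last joint's range is limited). The gripper opens to 85 mm and grips with 20 to 120 N. Pads are 22 mm wide; open, the fingers measure 114 mm over their backs; the gripper's body (76 mm by 85 mm) begins 54 mm behind the grasp point. The pads swing forward as they close: fully open they stand 13 mm farther back than shut.
Start: joints at [1.254, 0.423, 1.63, -0, 1.089, -0.019], TCP at [0.183, 0.597, 0.231] pointing down, gripper open.
Joint ranges: [-3, 3], [-0.9, 2.11], [0.09, 2.58], [-1.31, 4.45], [0.11, 2.69], [-2.54, 2.54]. Speed limits (rad/s): [2.39, 2.39, 3.01, 3.14, 3.14, 3.14].

### API

Orientations are given as a 3x3 rotation matrix whose columns are the frame's x, y, z axes.
In Python, from plant import arm gives the robot as it stands. The module is installed in compiled form; this text tells all that it offers.
- The arm moves only by the tool servo_tool, never from a script. Its argument "motion" is one flat list of numbers, 6 for each row, row after row: the shift along the tool's x, y, z in units of 50 mm (1.0 is 50 mm), then the turn, a rotation vector about the tool's x, y, z in units of 6 degrees (1.0 is 6 degrees). A call has exactly 5 rows; each row is the pose to reach, as a shift and turn from the pose commanded when the call began, along the tool's axes at that moment; what a row does not reach only later rows make up. A row lasts 1/10 s, in which the tool goes at most 50 mm and 8.59 degrees, less where a joint would pass 70% of its speed; a pose out of reach is approached as far as the arm can. A call with a gripper value outside its range is refused whole. "gripper" is the gripper command: -1 is shut, 1 is fully open, values between are in proportion, set as the call begins (left out, the last holds). The fingers move at their own pace and stop on an object; the grip force is fixed at half the most. Time passes only in rows, so rows that repeat a pose let the fingers close, or fill a call up. It gives the time, the measured TCP pose, the force, the opening and the grip force at its end, in the units of the state.
- arm.read_state(): the state, without advancing time (a new reading comes with each control period).
- arm.get_image(name): name is "scene" or "top"; returns a dict with "img" (420x560x3 uint8, blue, green, red), "fx", "fy", "cx", "cy" (pixels), "rvec" (rotation vector, rad) and "tvec" (3), from world to camera coordinates, as OpenCV has them. Camera axes: x right, y down, z forward; pixel columns grow to the right and rows downward; lengths in m; the calibration is good to about 2 mm. A picture is of the moment at which its call begins. There is no depth.
- arm.job_done(): hands the job in; it is judged then, once.
The state is a dict: "time_s": time; "q": joint angles; "joint_vel": joint speeds; "tau": joint torques, N m; "ee_pos": TCP position; "tool_rot": TCP orientation; "contact_force": force on the tool from outside, world axes, zero at the start; "moment": the same for the moment, N m; "grip_width": opening from 0.0 (shut) to 1.0 (fully open); "grasp_force": force on a finger pad.
Only numpy, scipy, OpenCV 4.12 (cv2) and the standard library are available. Lean on these libraries where they do the work, as an engineer would, in place of code of your own. Each camera call takes 0.05 s, during which the arm holds its last target. There are 200 camera calls.

## Working session

There is one attempt and no reset: what is moved stays moved. The work goes in short steps, Python scripts to look and compute and a tool call to move; the robot and the scene stay as the last step left them, time stands still between calls to the robot, and variables do not carry over. Pictures are saved under pics/ and viewed, at most 10 in all, crops included, and the job is handed in when it is done.

Besides the shell and the picture viewer there is one more tool, called after "Request:" by a JSON object that holds its "method" and its "body". servo_tool: Moves the arm, as the interface text tells. Its arguments: {"type":"object","properties":{"motion":{"type":"array","items":{"type":"number"}},"gripper":{"type":"number"}},"required":["motion"]}

```bash
mkdir -p pics; cat > h.py <<'E'
import numpy as np, cv2
from plant import arm
def shot(n,tag):
    d=arm.get_image(n); cv2.imwrite(f'pics/{tag}.png',d['img']); np.save(f'pics/{tag}.npy',d,allow_pickle=True); return d
def load(tag): return np.load(f'pics/{tag}.npy',allow_pickle=True).item()
def KRt(d):
    return np.array([[d['fx'],0,d['cx']],[0,d['fy'],d['cy']],[0,0,1]]),cv2.Rodrigues(np.array(d['rvec'],float))[0],np.array(d['tvec'],float).ravel()
def ray(d,u,v,z):
    K,R,t=KRt(d); c=-R.T@t; r=R.T@np.linalg.solve(K,[u,v,1.]); return c+r*(z-c[2])/r[2]
def proj(d,p):
    K,R,t=KRt(d); q=K@(R@np.array(p,float)+t); return q[:2]/q[2]
E
python3 - <<'E'
from h import *
print(arm.grip_depth); s=arm.read_state(); print(s)
for n in('scene','top'):
    d=shot(n,n+'0'); K,R,t=KRt(d); print(n,d['fx'],-R.T@t)
E
```

```text
0.0187
{'time_s': 0.0, 'q': array([ 1.25401291e+00,  4.23827218e-01,  1.63071197e+00, -2.64350697e-05,
        1.08858685e+00, -1.89926429e-02]), 'joint_vel': array([ 2.77116855e-03,  4.69096657e-04,  1.81666657e-03,  1.18031100e-04,
       -9.37782868e-05,  8.52812027e-06]), 'tau': array([ 1.95300789e-03, -5.57380378e+01, -2.81736696e+01,  3.45386717e-06,
        7.31164371e-03,  2.43647901e-05]), 'ee_pos': array([0.18318559, 0.59697177, 0.23054556]), 'tool_rot': array([[-9.55990630e-01,  2.93396845e-01, -4.55412543e-04],
       [ 2.93397198e-01,  9.55989508e-01, -1.46438515e-03],
       [ 5.72362978e-06, -1.53355525e-03, -9.99998824e-01]]), 'contact_force': array([ 0.06873603, -0.56509543,  0.28915682]), 'moment': array([-0.03471517,  0.03126809, -0.01730979]), 'grasp_force': 0.0, 'grip_width': 0.9978168677550944}
scene 451.5066782106933 [ 1.04505084 -0.51278217  1.01614817]
top 503.1216369801911 [ 0.3436045  -0.00968291  1.55470497]
```

View pics/top0.png

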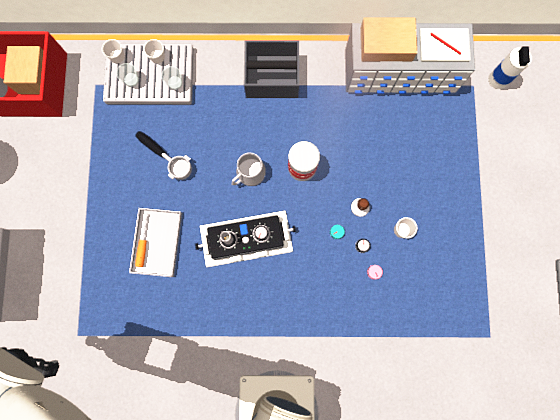

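View pics/scene0.png

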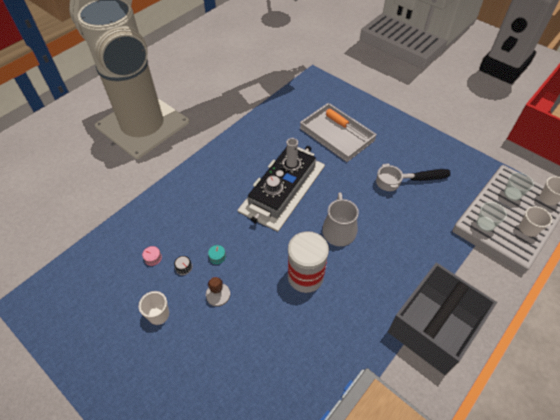

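Top view: the spanner is near (227,238), the fitted knob near (262,233), the loose black knob near (363,245) and the tray near (156,242). I'll zoom in on these.

```bash
python3 - <<'E'
from h import *
t=load('top0')['img'];s=load('scene0')['img']
c=lambda i,x,y,w,h,k:cv2.resize(i[y:y+h,x:x+w],None,fx=k,fy=k,interpolation=cv2.INTER_CUBIC)
a=c(t,190,205,110,66,5)[:, :400*2][:300]; b=c(t,330,215,60,60,5)
e=c(s,235,130,100,100,3);f=c(s,140,230,100,60,3);
o=np.zeros((600,800,3),np.uint8)
o[:300,:550]=c(t,190,207,110,60,5); o[:300,550:800]=c(t,338,215,50,60,5)
o[300:600,:400]=c(s,235,135,100,75,4)
o[300:600,400:800]=c(s,140,220,100,75,4)
cv2.imwrite('pics/m1.png',o)
E
```

```text
(no output)
```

View pics/m1.png

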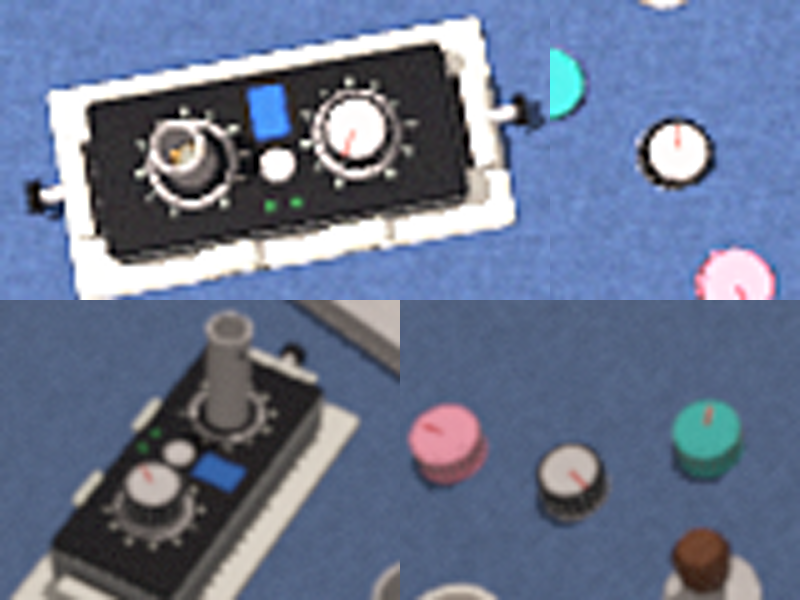

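```bash
python3 - <<'E'
from h import *
T=load('top0');S=load('scene0')
C=lambda x,y,ox,oy,k:((x+.5)/k-.5+ox,(y+.5)/k-.5+oy)
def P(n,a,b,z):
    p=ray(T,*C(*a,5),z); q=ray(S,*C(*b,4),z); print(n,'top',p.round(4),'scene',q.round(4)); return p
sp=P('tube top',(178,145,190,207),(229,28,235,135),.145)
fk=P('fitted top',(356,128,190,207),(154,482-300,235,135),.086)
lk=P('loose top',(678-550,153,338,215),(571,468-300,40,220),.026)
rg=P('ring',(193,165,190,207),(229,414-300,235,135),.06)
print('dist',np.linalg.norm(sp-fk)if 0 else np.hypot(*(sp-fk)[:2]))
# masks: loose disc in top / bright centroids
g=T['img'].min(2)
for nm,(x,y,w,h),z in(('loose',(355,237,17,17),.026),('fitted',(250,222,24,24),.086)):
    m=(g[y:y+h,x:x+w]>150).astype(np.uint8); n,l,s,c=cv2.connectedComponentsWithStats(m); k=1+s[1:,4].argmax(); print(nm,c[k]+[x,y],s[k],ray(T,*(c[k]+[x,y]),z).round(4))
# fascia dark blob
m=(T['img'].max(2)<70).astype(np.uint8)[205:270,195:295]
m=cv2.morphologyEx(m,cv2.MORPH_CLOSE,np.ones((9,9)));m=cv2.morphologyEx(m,cv2.MORPH_OPEN,np.ones((9,9)))
c=max(cv2.findContours(m,0,2)[0],key=cv2.contourArea)+np.array([195,205])
W=np.array([ray(T,*p[0],.06)[:2] for p in c],np.float32); print('fascia',cv2.minAreaRect(W))
# tray corners: bright
hsv=cv2.cvtColor(T['img'],cv2.COLOR_BGR2HSV)
m=(hsv[...,1]<90).astype(np.uint8)[200:285,120:190]; m=cv2.morphologyEx(m,cv2.MORPH_CLOSE,np.ones((9,9)));
c=max(cv2.findContours(m,0,2)[0],key=cv2.contourArea)+np.array([120,200])
W=np.array([ray(T,*p[0],.028)[:2] for p in c],np.float32); print('tray',cv2.minAreaRect(W))
h=hsv[200:285,120:190]; m=((h[...,0]<20)&(h[...,1]>150)).astype(np.uint8); ys,xs=np.nonzero(m); print('handle',ray(T,xs.mean()+120,ys.mean()+200,.017))
E
```

```text
tube top top [0.5078 0.1456 0.145 ] scene [0.505  0.1458 0.145 ]
fitted top top [0.5251 0.0477 0.086 ] scene [0.5225 0.0495 0.086 ]
loose top top [ 0.4936 -0.2619  0.026 ] scene [ 0.4927 -0.26    0.026 ]
ring top [0.5058 0.1458 0.06  ] scene [0.5066 0.1461 0.06  ]
dist 0.09940628874976283
loose [363.05050505 244.90909091] [ 3  3 11 11 99] [ 0.4945 -0.2615  0.026 ]
fitted [259.76666667 233.58      ] [  0   5  19  16 150] [0.521  0.0507 0.086 ]
fascia ((0.5129137635231018, 0.09722782671451569), (0.09663638472557068, 0.23020289838314056), 10.310669898986816)
tray ((0.5021901726722717, 0.3702109754085541), (0.13886958360671997, 0.20308151841163635), 84.74603271484375)
handle [0.46582631 0.41303657 0.017     ]
```

Request:
{"method": "servo_tool", "body": {"motion": [-0.8,-0.6,0,0,0,0,-1.6,-1.2,0,0,0,0,-2.4,-1.8,0,0,0,0,-3.2,-2.4,0,0,0,0,-4,-3,0,0,0,0], "gripper": 1}}

```text
time_s: 0.6
ee_pos: [0.3311, 0.3936, 0.2311]
tool_rot: [[-0.956, 0.293, -0.0], [0.293, 0.956, -0.0], [0.0, -0.0, -1.0]]
contact_force: [0.7, -0.1, -0.3]
grip_width: 1.0
grasp_force: 0.0
```

Request:
{"method": "servo_tool", "body": {"motion": [-0.8,-0.6,0,0,0,0,-1.6,-1.2,0,0,0,0,-2.4,-1.8,0,0,0,0,-3.2,-2.4,0,0,0,0,-4,-3,0,0,0,0]}}

```text
time_s: 1.1
ee_pos: [0.4784, 0.1914, 0.2312]
tool_rot: [[-0.956, 0.293, -0.0], [0.293, 0.956, -0.0], [0.0, -0.0, -1.0]]
contact_force: [0.5, 0.3, 0.7]
grip_width: 1.004
grasp_force: 0.0
```

```bash
cat >> h.py <<'E'
def go(x,y,z,yaw=None):
    s=arm.read_state(); R=s['tool_rot']; d=R.T@(np.array([x,y,z])-s['ee_pos'])/.05
    c=np.degrees(np.arctan2(R[1,1],R[0,1])); print('t',round(s['time_s'],2),'pos',s['ee_pos'].round(4),'yaw',c.round(1),'zax',R[:,2].round(4),'q',s['q'].round(2),'F',s['contact_force'].round(1),'w',round(s['grip_width'],3),'g',round(s['grasp_force'],1))
    print('units',d.round(3), 'turn', None if yaw is None else round(-((yaw-c+90)%180-90)/6,2))
E
python3 -c "
from h import *
go(.507,.1458,.2)"
```

```text
t 1.1 pos [0.4784 0.1914 0.2312] yaw 72.9 zax [-2.e-04 -0.e+00 -1.e+00] q [ 0.36  0.26  1.87  0.    1.01 -0.92] F [0.5 0.3 0.7] w 1.004 g 0.0
units [-0.814 -0.704  0.625] turn None
```

Request:
{"method": "servo_tool", "body": {"motion": [-0.4,-0.35,0,0,0,0,-0.75,-0.65,0.3,0,0,0,-0.75,-0.65,0.6,0,0,0,-0.75,-0.65,0.6,0,0,0,-0.75,-0.65,0.6,0,0,0]}}

```text
time_s: 1.6
ee_pos: [0.5037, 0.1512, 0.2011]
tool_rot: [[-0.956, 0.293, -0.001], [0.293, 0.956, -0.0], [0.001, -0.001, -1.0]]
contact_force: [-0.1, -0.6, 0.1]
grip_width: 0.998
grasp_force: 0.0
```

```bash
python3 -c "
from h import *
go(.507,.1458,.104)"
```

```text
t 1.6 pos [0.5037 0.1512 0.2011] yaw 72.9 zax [-1.2e-03 -3.0e-04 -1.0e+00] q [ 0.27  0.32  1.87  0.    0.95 -1.  ] F [-0.1 -0.6  0.1] w 0.998 g 0.0
units [-0.098 -0.083  1.942] turn None
```

Request:
{"method": "servo_tool", "body": {"motion": [-0.1,-0.08,0.5,0,0,0,-0.1,-0.08,1.1,0,0,0,-0.1,-0.08,1.7,0,0,0,-0.1,-0.08,2,0,0,0,-0.1,-0.08,2,0,0,0]}}

```text
time_s: 2.1
ee_pos: [0.5064, 0.1463, 0.1001]
tool_rot: [[-0.956, 0.292, -0.003], [0.292, 0.956, -0.001], [0.003, -0.002, -1.0]]
contact_force: [-0.0, 0.6, 0.9]
grip_width: 1.003
grasp_force: 0.0
```

Request:
{"method": "servo_tool", "body": {"motion": [0,0,0,0,0,0,0,0,0,0,0,0,0,0,0,0,0,0,0,0,0,0,0,0,0,0,0,0,0,0], "gripper": -1}}

```text
time_s: 2.6
ee_pos: [0.5083, 0.1462, 0.1024]
tool_rot: [[-0.956, 0.293, 0.002], [0.293, 0.956, 0.001], [-0.001, 0.001, -1.0]]
contact_force: [-1.4, 1.2, 4.7]
grip_width: 0.328
grasp_force: 58.6
```

Request:
{"method": "servo_tool", "body": {"motion": [0,0,0,0,0,0,0,0,0,0,0,0,0,0,0,0,0,0,0,0,0,0,0,0,0,0,0,0,0,0]}}

```text
time_s: 3.1
ee_pos: [0.5083, 0.1462, 0.1024]
tool_rot: [[-0.956, 0.294, 0.002], [0.294, 0.956, 0.001], [-0.001, 0.001, -1.0]]
contact_force: [-1.6, 0.5, 5.9]
grip_width: 0.331
grasp_force: 58.6
```

Request:
{"method": "servo_tool", "body": {"motion": [0,0,-0.3,0,0,0,0,0,-0.7,0,0,0,0,0,-1.1,0,0,0,0,0,-1.3,0,0,0,0,0,-1.3,0,0,0]}}

```text
time_s: 3.6
ee_pos: [0.5085, 0.1462, 0.1678]
tool_rot: [[-0.956, 0.293, 0.003], [0.293, 0.956, 0.001], [-0.003, 0.002, -1.0]]
contact_force: [1.2, -0.4, -1.1]
grip_width: 0.328
grasp_force: 59.2
```

```bash
python3 -c "
from h import *
go(.51,.346,.165)"
```

```text
t 3.6 pos [0.5085 0.1462 0.1678] yaw 72.9 zax [ 3.e-03  8.e-04 -1.e+00] q [ 0.26  0.37  1.89 -0.    0.88 -1.02] F [ 1.2 -0.4 -1.1] w 0.328 g 59.2
units [1.145 3.829 0.059] turn None
```

Request:
{"method": "servo_tool", "body": {"motion": [0.12,0.4,0,0,0,0,0.35,1.2,0,0,0,0,0.6,2,0,0,0,0,0.84,2.8,0,0,0,0,1.08,3.6,0,0,0,0]}}

```text
time_s: 4.1
ee_pos: [0.5081, 0.3351, 0.165]
tool_rot: [[-0.956, 0.294, -0.001], [0.294, 0.956, -0.001], [0.001, -0.001, -1.0]]
contact_force: [-0.1, -0.6, -0.7]
grip_width: 0.332
grasp_force: 59.3
```

Request:
{"method": "servo_tool", "body": {"motion": [0.05,0.2,0,0,0,0,0.05,0.2,0,0,0,0,0.05,0.2,0,0,0,0,0.05,0.2,0,0,0,0,0.05,0.2,0,0,0,0]}}

```text
time_s: 4.6
ee_pos: [0.5095, 0.3428, 0.1662]
tool_rot: [[-0.956, 0.295, -0.0], [0.295, 0.956, -0.0], [0.0, -0.001, -1.0]]
contact_force: [-0.3, -0.3, -1.9]
grip_width: 0.331
grasp_force: 59.5
```

```bash
python3 - <<'E'
from h import *
go(.51,.346,.047)
t=shot('top','t2')['img'];s=shot('scene','s2')['img']
c=lambda i,x,y,w,h,k:cv2.resize(i[y:y+h,x:x+w],None,fx=k,fy=k,interpolation=cv2.INTER_CUBIC)
o=np.zeros((600,800,3),np.uint8)
o[:300]=c(t,120,195,160,60,5)
o[300:,:400]=c(s,290,80,100,75,4); o[300:,400:]=c(s,255,125,80,60,5)
cv2.imwrite('pics/m2.png',o)
E
```

```text
t 4.6 pos [0.5095 0.3428 0.1662] yaw 72.8 zax [-5.e-04 -4.e-04 -1.e+00] q [ 0.57  0.49  1.7  -0.    0.96 -0.7 ] F [-0.3 -0.3 -1.9] w 0.331 g 59.5
units [0.008 0.066 2.384] turn None
```

View pics/m2.png

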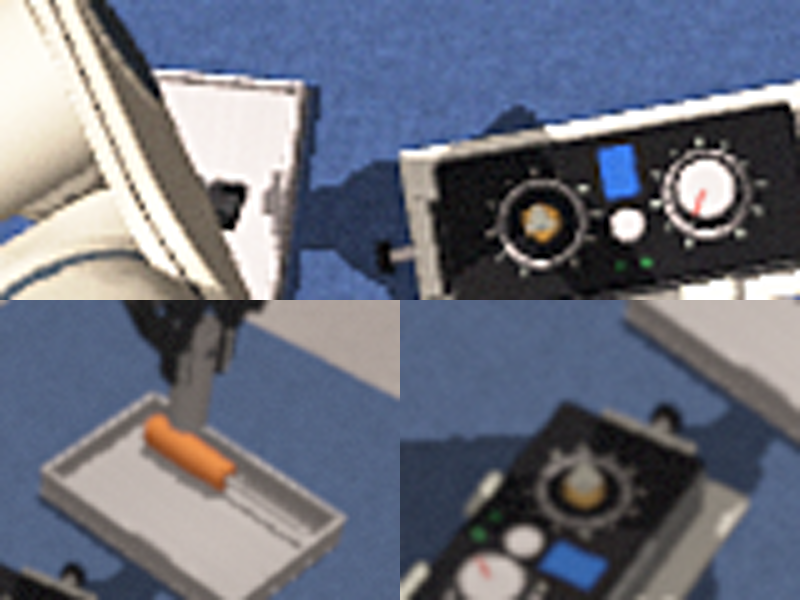

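Bare stud: tip at crop (540,220), ring centre (543,225). In the scene crop the stud tip is at (585,458) and its foot ring centre at (585,490). The tray's right wall is near crop x≈300.

```bash
python3 - <<'E'
from h import *
T=load('t2');S=load('s2')
C=lambda x,y,ox,oy,k:((x+.5)/k-.5+ox,(y+.5)/k-.5+oy)
print('ring',ray(T,*C(543,226,120,195,5),.061),ray(S,*C(185,190,255,125,5),.061))
print('tip',ray(T,*C(540,219,120,195,5),.0795),ray(S,*C(186,155,255,125,5),.0795))
for p in((305,85),(296,200),(283,298)): print('tray R',ray(T,*C(*p,120,195,5),.028))
print([ray(S,*C(x,y,290,80,4),.028).round(3) for x,y in((155,95),(345,220),(250,300),(40,170))])
m=((cv2.cvtColor(T['img'],cv2.COLOR_BGR2HSV)[...,0:2]-0))
# brass mask
h=cv2.cvtColor(T['img'],cv2.COLOR_BGR2HSV)[230:252,218:240]; m=((h[...,0]>10)&(h[...,0]<30)&(h[...,1]>70)&(h[...,2]>60)); ys,xs=np.nonzero(m); print('brass',len(xs),ray(T,xs.mean()+218,ys.mean()+230,.065))
E
```

```text
ring [0.5050767  0.14565018 0.061     ] [0.50531658 0.14641766 0.061     ]
tip [0.50720968 0.14557952 0.0795    ] [0.49929166 0.15393139 0.0795    ]
tray R [0.59529226 0.29739437 0.028     ]
tray R [0.52411994 0.30025556 0.028     ]
tray R [0.46434407 0.30589251 0.028     ]
[array([0.411, 0.443, 0.028]), array([0.608, 0.425, 0.028]), array([0.601, 0.31 , 0.028]), array([0.396, 0.315, 0.028])]
brass 32 [0.50637615 0.14614373 0.065     ]
```

Request:
{"method": "servo_tool", "body": {"motion": [0,0.05,0.5,0,0,0,0,0.1,1.1,0,0,0,0,0.1,1.6,0,0,0,0,0.1,2.0,0,0,0,0,0.1,2.2,0,0,0]}}

```text
time_s: 5.2
ee_pos: [0.5101, 0.3479, 0.0546]
tool_rot: [[-0.956, 0.294, -0.002], [0.294, 0.956, -0.001], [0.002, -0.002, -1.0]]
contact_force: [0.2, -0.4, -1.1]
grip_width: 0.33
grasp_force: 59.5
```

Request:
{"method": "servo_tool", "body": {"motion": [0,0,0.06,0,0,0,0,0,0.12,0,0,0,0,0,0.18,0,0,0,0,0,0.18,0,0,0,0,0,0.18,0,0,0]}}

```text
time_s: 5.7
ee_pos: [0.5112, 0.3492, 0.048]
tool_rot: [[-0.956, 0.293, 0.001], [0.293, 0.956, 0.001], [-0.001, 0.001, -1.0]]
contact_force: [-0.3, 0.2, -1.5]
grip_width: 0.327
grasp_force: 59.5
```

Request:
{"method": "servo_tool", "body": {"motion": [0,0,0.02,0,0,0,0,0,0.04,0,0,0,0,0,0.04,0,0,0,0,0,0.04,0,0,0,0,0,0.04,0,0,0]}}

```text
time_s: 6.2
ee_pos: [0.5112, 0.3492, 0.0464]
tool_rot: [[-0.956, 0.293, 0.001], [0.293, 0.956, 0.001], [-0.001, 0.001, -1.0]]
contact_force: [-1.3, -1.6, 7.0]
grip_width: 0.331
grasp_force: 60.5
```

Request:
{"method": "servo_tool", "body": {"motion": [0,0,0,0,0,0,0,0,0,0,0,0,0,0,0,0,0,0,0,0,0,0,0,0,0,0,0,0,0,0], "gripper": 1}}

```text
time_s: 6.7
ee_pos: [0.5108, 0.3489, 0.0452]
tool_rot: [[-0.956, 0.293, -0.0], [0.293, 0.956, -0.0], [0.0, -0.0, -1.0]]
contact_force: [0.5, -0.3, -0.2]
grip_width: 0.998
grasp_force: 0.0
```

Request:
{"method": "servo_tool", "body": {"motion": [0,0,-0.4,0,0,0,0,0,-0.9,0,0,0,0,0,-1.6,0,0,0,0,0,-2.3,0,0,0,0,0,-2.8,0,0,0]}}

```text
time_s: 7.2
ee_pos: [0.5114, 0.3493, 0.1877]
tool_rot: [[-0.956, 0.293, 0.002], [0.293, 0.956, 0.001], [-0.001, 0.002, -1.0]]
contact_force: [-0.1, -0.2, -0.6]
grip_width: 0.999
grasp_force: 0.0
```

```bash
python3 - <<'E'
from h import *
go(.494,-.261,.13,150)
t=shot('top','t3')['img'];s=shot('scene','s3')['img']
c=lambda i,x,y,w,h,k:cv2.resize(i[y:y+h,x:x+w],None,fx=k,fy=k,interpolation=cv2.INTER_CUBIC)
cv2.imwrite('pics/m3.png',np.hstack([c(s,280,70,100,100,4),c(t,110,190,100,100,4)]))
E
```

```text
t 7.2 pos [0.5114 0.3493 0.1877] yaw 72.9 zax [ 0.0018  0.0012 -1.    ] q [ 0.58  0.46  1.68 -0.    1.   -0.69] F [-0.1 -0.2 -0.6] w 0.999 g 0.0
units [ -3.247 -11.773   1.138] turn -12.84
```

View pics/m3.png

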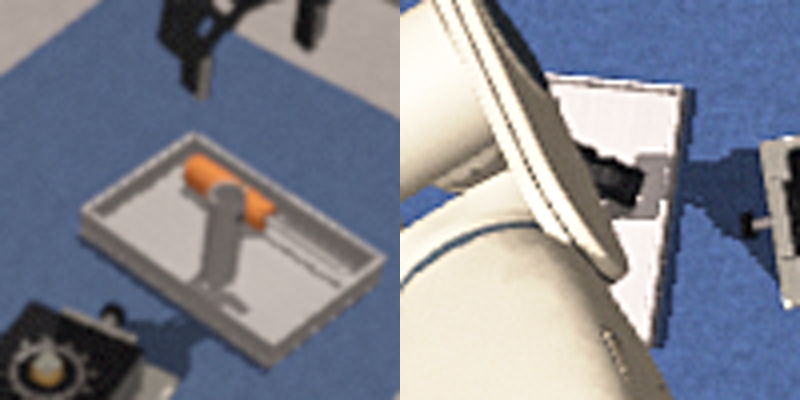

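The spanner stands upright in the tray, released, in the free half. Next is the knob.

Request:
{"method": "servo_tool", "body": {"motion": [-0.15,-0.5,0,0,0,1,-0.4,-1.4,0,0,0,2.4,-0.67,-2.4,0,0,0,3.8,-0.93,-3.4,0,0,0,5.2,-1.2,-4.3,0,0,0,6.6]}}

```text
time_s: 7.8
ee_pos: [0.504, 0.1244, 0.1844]
tool_rot: [[-0.545, 0.838, -0.001], [0.838, 0.545, -0.0], [0.0, -0.001, -1.0]]
contact_force: [1.8, 0.3, -0.9]
grip_width: 1.003
grasp_force: 0.0
```

```bash
python3 -c "
from h import *
go(.494,-.261,.15,-30)"
```

```text
t 7.8 pos [0.504  0.1244 0.1844] yaw 33.0 zax [-1.3e-03 -4.0e-04 -1.0e+00] q [ 0.22  0.33  1.9  -0.    0.91 -0.36] F [ 1.8  0.3 -0.9] w 1.003 g 0.0
units [-6.354 -4.37   0.692] turn 10.51
```

Request:
{"method": "servo_tool", "body": {"motion": [-0.82,-0.56,0,0,0,1.3,-1.64,-1.12,0,0,0,2.6,-2.46,-1.68,0,0,0,3.9,-3.28,-2.24,0,0,0,5.2,-4.1,-2.8,0,0,0,6.5]}}

```text
time_s: 8.3
ee_pos: [0.4999, -0.1238, 0.1846]
tool_rot: [[0.104, 0.995, -0.001], [0.995, -0.104, 0.0], [0.0, -0.001, -1.0]]
contact_force: [1.4, 0.5, 0.7]
grip_width: 1.004
grasp_force: 0.0
```

```bash
python3 -c "
from h import *
go(.494,-.261,.15,-30)"
```

```text
t 8.3 pos [ 0.4999 -0.1238  0.1846] yaw -6.0 zax [-1.e-03  3.e-04 -1.e+00] q [-0.27  0.33  1.91  0.    0.91 -0.16] F [1.4 0.5 0.7] w 1.004 g 0.0
units [-2.741  0.169  0.691] turn 4.0
```

Request:
{"method": "servo_tool", "body": {"motion": [-0.8,0.05,0.1,0,0,1.3,-1.6,0.1,0.3,0,0,2.6,-2.2,0.13,0.5,0,0,4,-2.7,0.17,0.7,0,0,4,-2.7,0.17,0.7,0,0,4]}}

```text
time_s: 8.8
ee_pos: [0.4948, -0.2593, 0.1482]
tool_rot: [[0.498, 0.867, -0.002], [0.867, -0.498, 0.001], [-0.0, -0.002, -1.0]]
contact_force: [0.4, -0.4, 0.6]
grip_width: 1.004
grasp_force: 0.0
```

Request:
{"method": "servo_tool", "body": {"motion": [0,0,0.5,0,0,0,0,0,1,0,0,0,0,0,1.4,0,0,0,0,0,1.4,0,0,0,0,0,1.4,0,0,0]}}

```text
time_s: 9.3
ee_pos: [0.4958, -0.2564, 0.0802]
tool_rot: [[0.494, 0.869, -0.001], [0.869, -0.494, 0.001], [0.0, -0.001, -1.0]]
contact_force: [0.9, 0.0, 0.5]
grip_width: 1.002
grasp_force: 0.0
```

```bash
python3 - <<'E'
from h import *
go(.4938,-.2612,.002,-30)
t=shot('top','t4')['img'];s=shot('scene','s4')['img']
c=lambda i,x,y,w,h,k:cv2.resize(i[y:y+h,x:x+w],None,fx=k,fy=k,interpolation=cv2.INTER_CUBIC)
cv2.imwrite('pics/m4.png',np.hstack([c(s,130,210,100,100,4),c(t,315,195,100,100,4)]))
E
```

```text
t 9.3 pos [ 0.4958 -0.2564  0.0802] yaw -29.6 zax [-1.1e-03  7.0e-04 -1.0e+00] q [-0.5   0.55  1.86  0.    0.73  0.02] F [0.9 0.  0.5] w 1.002 g 0.0
units [-0.103  0.015  1.564] turn 0.06
```

View pics/m4.png

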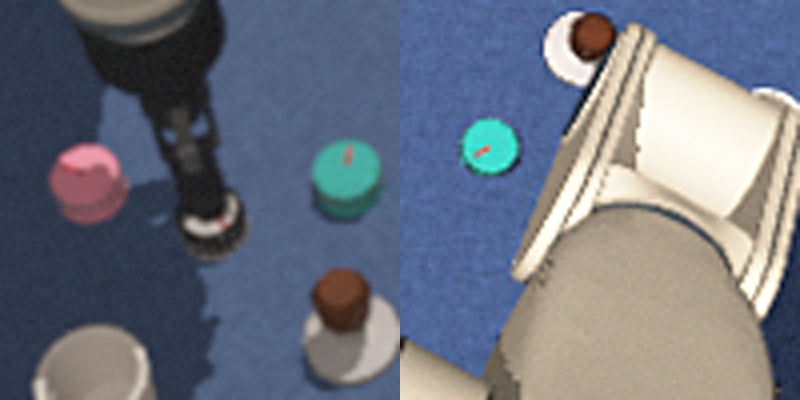

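The scene crop shows the fingers over the black knob with the decoys clear, so I'll descend.

Request:
{"method": "servo_tool", "body": {"motion": [-0.1,0.015,0.5,0,0,0,-0.1,0.015,1.0,0,0,0,-0.1,0.015,1.4,0,0,0,-0.1,0.015,1.6,0,0,0,-0.1,0.015,1.6,0,0,0]}}

```text
time_s: 9.9
ee_pos: [0.494, -0.2616, 0.0001]
tool_rot: [[0.495, 0.869, -0.001], [0.869, -0.495, 0.0], [0.0, -0.001, -1.0]]
contact_force: [0.1, 0.5, 1.3]
grip_width: 1.0
grasp_force: 0.0
```

```bash
python3 -c "
from h import *
go(.494,-.2613,0,-30)"
```

```text
t 9.9 pos [ 4.940e-01 -2.616e-01  1.000e-04] yaw -29.7 zax [-8.e-04  4.e-04 -1.e+00] q [-0.51  0.69  1.87  0.    0.58  0.01] F [0.1 0.5 1.3] w 1.0 g 0.0
units [ 0.006 -0.003  0.001] turn 0.06
```

Request:
{"method": "servo_tool", "body": {"motion": [0,0,0,0,0,0,0,0,0,0,0,0,0,0,0,0,0,0,0,0,0,0,0,0,0,0,0,0,0,0], "gripper": -1}}

```text
time_s: 10.4
ee_pos: [0.4948, -0.2622, 0.0017]
tool_rot: [[0.495, 0.869, 0.002], [0.869, -0.495, -0.001], [0.0, 0.002, -1.0]]
contact_force: [-2.0, 2.0, 7.7]
grip_width: 0.473
grasp_force: 60.4
```

Request:
{"method": "servo_tool", "body": {"motion": [0,0,0,0,0,0,0,0,-0.5,0,0,0,0,0,-1.2,0,0,0,0,0,-2,0,0,0,0,0,-2.6,0,0,0]}}

```text
time_s: 10.9
ee_pos: [0.4946, -0.2622, 0.133]
tool_rot: [[0.495, 0.869, 0.002], [0.869, -0.495, -0.001], [0.0, 0.002, -1.0]]
contact_force: [0.4, -0.1, -0.4]
grip_width: 0.474
grasp_force: 61.0
```

```bash
python3 -c "
from h import *
go(.506,.146,.16,17)"
```

```text
t 10.9 pos [ 0.4946 -0.2622  0.133 ] yaw -29.7 zax [ 0.0019 -0.0011 -1.    ] q [-0.51  0.46  1.84 -0.    0.83  0.01] F [ 0.4 -0.1 -0.4] w 0.474 g 61.0
units [ 7.206 -3.841 -0.549] turn -7.78
```

Request:
{"method": "servo_tool", "body": {"motion": [0.45,-0.24,-0.15,0,0,0,1.3,-0.7,-0.3,0,0,0,2.17,-1.16,-0.5,0,0,0,3.03,-1.62,-0.5,0,0,0,3.9,-2.08,-0.5,0,0,0]}}

```text
time_s: 11.4
ee_pos: [0.5004, -0.0393, 0.1564]
tool_rot: [[0.495, 0.869, 0.002], [0.869, -0.495, -0.0], [0.001, 0.002, -1.0]]
contact_force: [1.6, -0.3, 0.5]
grip_width: 0.473
grasp_force: 61.0
```

Request:
{"method": "servo_tool", "body": {"motion": [0.85,-0.45,0,0,0,0,1.7,-0.9,0,0,0,0,2.4,-1.3,0,0,0,0,2.9,-1.6,0,0,0,0,3.1,-1.7,0,0,0,0]}}

```text
time_s: 11.9
ee_pos: [0.503, 0.1383, 0.1559]
tool_rot: [[0.492, 0.87, 0.001], [0.87, -0.492, 0.001], [0.001, 0.001, -1.0]]
contact_force: [0.2, -0.5, -0.6]
grip_width: 0.477
grasp_force: 61.0
```

```bash
python3 -c "
from h import *
go(.506,.146,.11,-30)"
```

```text
t 11.9 pos [0.503  0.1383 0.1559] yaw -29.5 zax [ 9.e-04  5.e-04 -1.e+00] q [0.25 0.38 1.91 0.   0.85 0.76] F [ 0.2 -0.5 -0.6] w 0.477 g 61.0
units [ 0.163 -0.023  0.918] turn 0.08
```

Request:
{"method": "servo_tool", "body": {"motion": [0.05,0,0.1,0,0,-1,0.12,-0.02,0.3,0,0,-2.4,0.12,-0.02,0.5,0,0,-3.8,0.12,-0.02,0.7,0,0,-5.2,0.12,-0.02,0.9,0,0,-6.6]}}

```text
time_s: 12.4
ee_pos: [0.5054, 0.1408, 0.1103]
tool_rot: [[-0.178, 0.984, 0.0], [0.984, 0.178, -0.0], [-0.0, 0.0, -1.0]]
contact_force: [-0.5, -0.4, -0.0]
grip_width: 0.474
grasp_force: 61.0
```

Request:
{"method": "servo_tool", "body": {"motion": [0,0,0,0,0,-1.4,0,0,0.1,0,0,-2.8,0,0,0.2,0,0,-4.2,0,0,0.24,0,0,-4.9,0,0,0.24,0,0,-4.9]}}

```text
time_s: 12.9
ee_pos: [0.5051, 0.1407, 0.0983]
tool_rot: [[-0.634, 0.774, -0.0], [0.774, 0.634, -0.0], [0.0, -0.0, -1.0]]
contact_force: [0.4, 0.4, -0.4]
grip_width: 0.472
grasp_force: 61.0
```

Request:
{"method": "servo_tool", "body": {"motion": [0,0,0,0,0,0,0,0,0,0,0,0,0,0,0,0,0,0,0,0,0,0,0,0,0,0,0,0,0,0]}}

```text
time_s: 13.4
ee_pos: [0.5053, 0.1415, 0.0984]
tool_rot: [[-0.634, 0.774, 0.0], [0.774, 0.634, 0.0], [-0.0, 0.0, -1.0]]
contact_force: [0.1, -0.0, -0.4]
grip_width: 0.476
grasp_force: 61.0
```

```bash
python3 - <<'E'
from h import *
go(.506,.146,.095,39)
t=shot('top','t5')['img'];s=shot('scene','s5')['img']
c=lambda i,x,y,w,h,k:cv2.resize(i[y:y+h,x:x+w],None,fx=k,fy=k,interpolation=cv2.INTER_CUBIC)
cv2.imwrite('pics/m5.png',np.hstack([c(s,265,125,50,60,8),c(t,190,200,80,96,5)]))
E
```

```text
t 13.4 pos [0.5053 0.1415 0.0984] yaw 39.3 zax [ 1.e-04  0.e+00 -1.e+00] q [ 0.25  0.48  1.93 -0.    0.73 -0.44] F [ 0.1 -0.  -0.4] w 0.476 g 61.0
units [0.059 0.068 0.068] turn 0.05
```

View pics/m5.png

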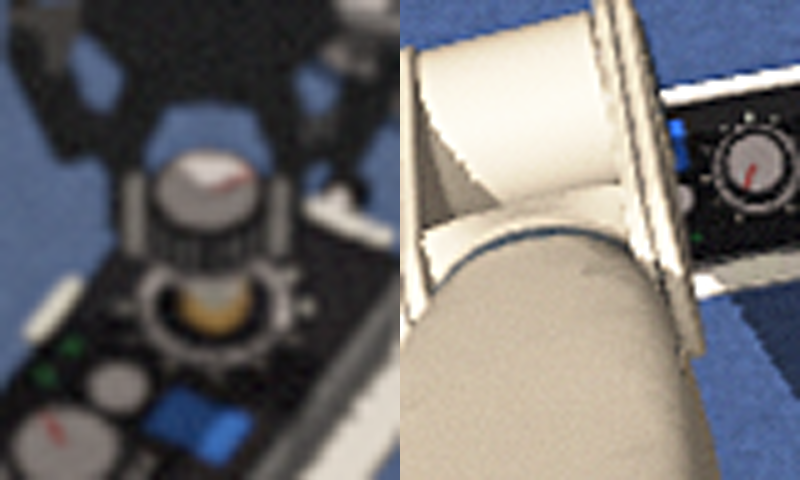

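Scene crop: knob disc centre at about (207,190), brass nut at about (213,306), ring centre at about (219,308). The knob sits slightly left of the stud axis. I'll work out the offset.

```bash
python3 - <<'E'
from h import *
S=load('s5')
C=lambda x,y,ox=265,oy=125,k=8:((x+.5)/k-.5+ox,(y+.5)/k-.5+oy)
zt=.0984-.0017+.026
k=ray(S,*C(207,190),zt); print('knob',k)
print('knob edges at pads', ray(S,*C(143,215),zt-.013), ray(S,*C(270,215),zt-.013))
print('ring',ray(S,*C(219,308),.061))
im=S['img']; h=cv2.cvtColor(im,cv2.COLOR_BGR2HSV)
for tag in('s5','s2','s3'):
    h=cv2.cvtColor(load(tag)['img'],cv2.COLOR_BGR2HSV)[150:175,278:305]; m=(h[...,0]>8)&(h[...,0]<30)&(h[...,1]>90)&(h[...,2]>60); ys,xs=np.nonzero(m); w=h[...,1][m].astype(float)
    print('brass',tag,len(xs),xs.mean()+278,ys.mean()+150,ray(load(tag),xs.mean()+278,ys.mean()+150,.065))
# where the stud centre and knob would be, projected
for p in((.506,.146,.065),(.5053,.1415,zt),(.506,.146,.061)): 
    u=proj(S,p); print(p,(u+.5-[265,125])*8-.5)
E
```

```text
knob [0.50446953 0.14105829 0.1227    ]
knob edges at pads [0.4876477  0.12742169 0.1097    ] [0.52040711 0.15573696 0.1097    ]
ring [0.50715929 0.14571505 0.061     ]
brass s5 27 291.81481481481484 163.92592592592592 [0.51123591 0.14027513 0.065     ]
brass s2 24 291.5 164.0 [0.51074798 0.13948795 0.065     ]
brass s3 25 291.56 164.08 [0.51106781 0.13937069 0.065     ]
(0.506, 0.146, 0.065) [217.19334031 298.31576612]
(0.5053, 0.1415, 0.1227) [209.7189725 190.4516923]
(0.506, 0.146, 0.061) [217.01226293 305.92451691]
```

Request:
{"method": "servo_tool", "body": {"motion": [0.06,0.08,0.05,0,0,0,0.06,0.08,0.1,0,0,0,0.06,0.08,0.2,0,0,0,0.06,0.08,0.3,0,0,0,0.06,0.08,0.3,0,0,0]}}

```text
time_s: 14.0
ee_pos: [0.5057, 0.1462, 0.0824]
tool_rot: [[-0.634, 0.773, -0.002], [0.773, 0.634, -0.0], [0.001, -0.002, -1.0]]
contact_force: [-0.5, 0.3, -0.4]
grip_width: 0.477
grasp_force: 61.0
```

```bash
python3 - <<'E'
from h import *
go(.5062,.1462,.0745,39)
s=shot('scene','s6')['img']
c=lambda i,x,y,w,h,k:cv2.resize(i[y:y+h,x:x+w],None,fx=k,fy=k,interpolation=cv2.INTER_CUBIC)
cv2.imwrite('pics/m6.png',c(s,265,125,50,60,8))
E
```

```text
t 14.0 pos [0.5057 0.1462 0.0824] yaw 39.3 zax [-1.7e-03 -5.0e-04 -1.0e+00] q [ 0.26  0.51  1.93 -0.    0.7  -0.43] F [-0.5  0.3 -0.4] w 0.477 g 61.0
units [-0.006  0.008  0.157] turn 0.06
```

View pics/m6.png

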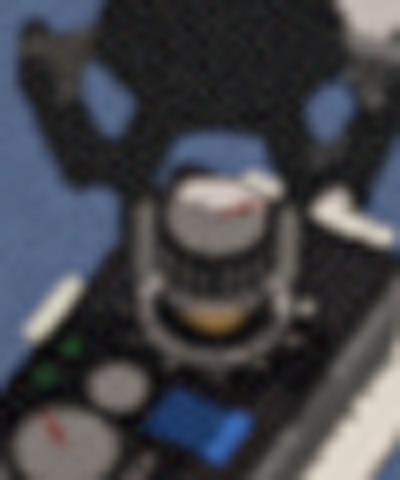

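The knob disc (x≈217) now lines up with the ring (≈219) and the nut (≈213), so I'll lower it onto the tip slowly.

Request:
{"method": "servo_tool", "body": {"motion": [0,0.01,0.05,0,0,0,0,0.01,0.1,0,0,0,0,0.01,0.15,0,0,0,0,0.01,0.18,0,0,0,0,0.01,0.2,0,0,0]}}

```text
time_s: 14.55
ee_pos: [0.5068, 0.1467, 0.0731]
tool_rot: [[-0.634, 0.773, -0.0], [0.773, 0.634, -0.0], [0.0, -0.0, -1.0]]
contact_force: [0.1, 0.1, -0.6]
grip_width: 0.475
grasp_force: 61.0
```

Request:
{"method": "servo_tool", "body": {"motion": [0,0,0.02,0,0,0,0,0,0.04,0,0,0,0,0,0.06,0,0,0,0,0,0.06,0,0,0,0,0,0.06,0,0,0]}}

```text
time_s: 15.05
ee_pos: [0.507, 0.1467, 0.0706]
tool_rot: [[-0.634, 0.773, 0.0], [0.773, 0.634, 0.0], [-0.0, 0.0, -1.0]]
contact_force: [-1.2, 0.4, 4.2]
grip_width: 0.476
grasp_force: 61.6
```

Request:
{"method": "servo_tool", "body": {"motion": [0.01,-0.01,0.04,0,0,0,0.01,-0.01,0.08,0,0,0,0.01,-0.01,0.12,0,0,0,0.01,-0.01,0.12,0,0,0,0.01,-0.01,0.12,0,0,0]}}

```text
time_s: 15.55
ee_pos: [0.5054, 0.1465, 0.0635]
tool_rot: [[-0.634, 0.773, -0.002], [0.773, 0.634, -0.001], [0.001, -0.002, -1.0]]
contact_force: [-0.3, -1.9, -8.6]
grip_width: 0.476
grasp_force: 61.3
```

Request:
{"method": "servo_tool", "body": {"motion": [0,0,0.02,0,0,0,0,0,0.04,0,0,0,0,0,0.06,0,0,0,0,0,0.06,0,0,0,0,0,0.06,0,0,0]}}

```text
time_s: 16.05
ee_pos: [0.5067, 0.147, 0.0618]
tool_rot: [[-0.634, 0.773, 0.001], [0.773, 0.634, 0.0], [-0.0, 0.001, -1.0]]
contact_force: [-1.1, 0.2, 2.7]
grip_width: 0.475
grasp_force: 62.4
```

Request:
{"method": "servo_tool", "body": {"motion": [0,0,0.02,0,0,0,0,0,0.04,0,0,0,0,0,0.06,0,0,0,0,0,0.06,0,0,0,0,0,0.06,0,0,0]}}

```text
time_s: 16.55
ee_pos: [0.5067, 0.147, 0.0616]
tool_rot: [[-0.634, 0.773, 0.002], [0.773, 0.634, 0.0], [-0.001, 0.002, -1.0]]
contact_force: [-10.9, -3.0, 39.5]
grip_width: 0.471
grasp_force: 66.3
```

Request:
{"method": "servo_tool", "body": {"motion": [0,0,-0.01,0,0,0,0,0,-0.025,0,0,0,0,0,-0.025,0,0,0,0,0,-0.025,0,0,0,0,0,-0.025,0,0,0]}}

```text
time_s: 17.05
ee_pos: [0.5067, 0.147, 0.0617]
tool_rot: [[-0.634, 0.773, 0.001], [0.773, 0.634, 0.0], [-0.001, 0.001, -1.0]]
contact_force: [-6.6, -1.4, 24.6]
grip_width: 0.474
grasp_force: 64.8
```

```bash
python3 - <<'E'
from h import *
go(.5062,.1462,.0617,39)
s=shot('scene','s7')['img']
c=lambda i,x,y,w,h,k:cv2.resize(i[y:y+h,x:x+w],None,fx=k,fy=k,interpolation=cv2.INTER_CUBIC)
cv2.imwrite('pics/m7.png',c(s,240,90,110,100,6))
go(.5062,.1462,.0617,39)
E
```

```text
t 17.05 pos [0.5067 0.147  0.0617] yaw 39.3 zax [ 1.5e-03  4.0e-04 -1.0e+00] q [ 0.26  0.55  1.94  0.    0.66 -0.43] F [-6.6 -1.4 24.6] w 0.474 g 64.8
units [-0.006 -0.017 -0.   ] turn 0.06
t 17.1 pos [0.5067 0.147  0.0617] yaw 39.3 zax [ 1.5e-03  5.0e-04 -1.0e+00] q [ 0.26  0.55  1.94  0.    0.66 -0.43] F [-6.5 -2.  23.8] w 0.471 g 64.8
units [-0.006 -0.018 -0.   ] turn 0.06
```

View pics/m7.png

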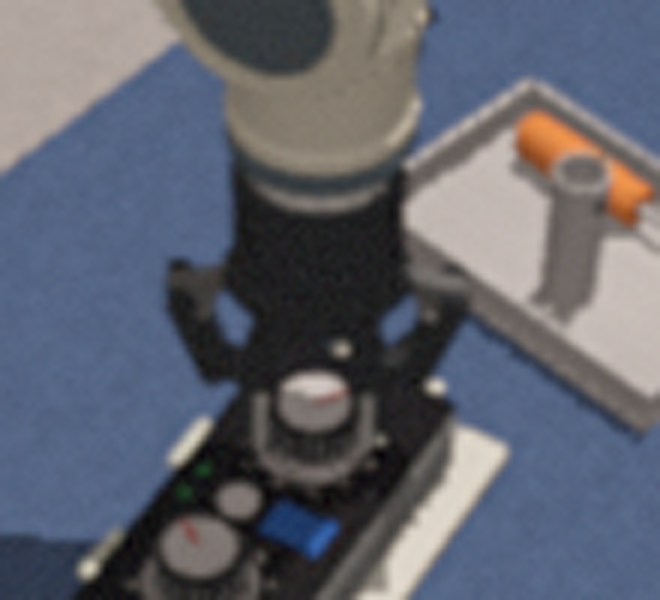

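The picture shows the knob home on the stud at (313,440), still held by both fingers, with the spanner standing in the tray at (575,235). The arm is pressing with about 24 N, so I'll hand it in.

```bash
python3 -c "
from plant import arm
print(arm.job_done())"
```

```text
the job is handed in; nothing more can be done
None
```

The spanner is standing in the tool tray, let go, and the knob has clicked home on the bare stud, where the gripper still holds it down with about 24 N; the job is handed in, and no verdict came back.

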